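# Change the studio's fume extraction over to the bench arm

### The job

Change the fume extraction over from arm I (one dot) to arm II (two dots) with the red push-to-turn handle on the yellow plate. Push it in until you feel its stop, never forcing it, and turn it clockwise to off (ring), let it spring out there and leave it at off for two seconds while the fan runs down, then push it in again, turn it on to II and leave it sprung out there. Leave the black lighting switch as it is and do not disturb the things on the bench.

Things in the scene. Friction and masses are not known exactly. Their poses are not given: they have to be found in the camera images.
- fan_face: Yellow 96 x 96 mm plate on a grey bench box 170 long (face 25 degrees off level, low side roughly to the robot), 150 wide, 55 (front) to 134 mm high, bolted down. Origin: plate surface, on the handle's turning axis. z: out of the plate, along that axis; x: up the slope, to the off mark (ring); y: to the mark of I (one dot, operator's left); -y: mark of II (two dots).
- fan_handle: Red bar handle with a pointed nose and a white line on it. Origin on the turning axis, on the plate when sprung out (face z = 0). Own x: to the nose; z: as the plate's. Collar 46 mm across, top 16 mm over the plate; on it a bar 16 wide, from x = -29 to 38 mm (sides parallel to 23), z = 14 to 48 mm. I: nose along face +y; off: +x; II: -y; turns I-off-II clockwise seen from above, 90 degrees each.
- fan_nose (a point): Point in the red handle's nose, at (36, 0, 33) mm in the handle's frame. Sprung out, it is locked (2 degrees of play). It pushes in along its axis (8 N to start, 13 N at most) to a rubber stop (35 N/mm) 6.5 to 13.5 mm in, different each time, found by feel, and turns (0.05 N m) within 1 mm of the stop. Let go between marks it stays in; within 10 degrees of a mark it springs out and centres.
- lamp_face: White 96 x 96 mm plate of the lighting switch, on a second box just like the other; same frame as fan_face. The two boxes' places may be swapped.
- lamp_handle: Black bar handle of the lighting switch, same shape, frame and catch as the red one; stands at II (nose along its face's -y). To be left as it is.
- lamp_nose (a point): Point in the black handle's nose, at (36, 0, 33) mm in its frame.
- urn: Dark brown mended urn, 214 mm high, 164 mm across; origin under its centre, z up.
- bowl: Teal glazed bowl, 70 mm high, 104 mm across; origin under its centre, z up.
- jar: Amber glass jar with black cap, 85 mm high, 56 mm across; origin under its centre, z up.
- spatula: Steel double-ended spatula, 174 mm long, 9 mm thick round grip, lying along its own x; origin at mid-length on the bench.

How it is judged (in metres and radians):
On the way:
1. the red handle stands at off, sprung out, for 1.5 s (x of fan_nose in the frame of fan_face above 0.033 m and y of fan_nose in the frame of fan_face between -0.0045 and 0.0045 m and z of fan_nose in the frame of fan_face above 0.0305 m), for 1.5 s.
At the end, for the whole second after the job is handed in: The red handle's nose points to II (two dots) within 7 degrees and the handle is sprung out (within 2.5 mm), after it stood at off, sprung out, for at least 1.5 s (y of fan_nose in the frame of fan_face below -0.033 m and x of fan_nose in the frame of fan_face between -0.0045 and 0.0045 m and z of fan_nose in the frame of fan_face above 0.0305 m); the robot touches nothing.
It fails at once if the red handle is rammed against its stop with more than 25 N (beyond its own spring) (contact force between fan_foot and fan_face above 25 N).
It fails at once if the black lighting handle is pushed in or turned by more than 5 mm at its nose (distance of lamp_nose from where it was at the start of the episode above 0.005 m).
It fails at once if the urn, bowl, jar or spatula is shifted by more than 30 mm or tipped by more than 20 degrees (distance of any of urn, bowl, jar, spatula from where it was at the start of the episode above 0.03 m or angle between any of urn, bowl, jar, spatula's own z axis and vertical above 0.35 rad).
It also fails if it takes over 58 s, if anything falls off the work surface, if the arm or the gripper's body presses on something with over 40 N, if the wrist force passes 120 N, or if a joint passes its speed limit or range.

### The arm

A 6-joint arm with a two-finger parallel gripper is mounted at the origin on the work surface. World frame = base frame: x ahead of the robot, y to its left, z up, the work surface at z = 0. Lengths are in mm, angles in rad, forces in N, time in s.
With the tool pointing down it reaches from about 300 to 875 mm from the base axis. Payload 6.4 kg.
Tool frame: the origin (TCP) lies at the very end of the fingers, on their centre line; the grasp point (between the pads) lies 19 mm behind it (r.pinch_z is the distance from the TCP to the grasp point, in mm); z points along the fingers, y is the line along which they close (so a half turn about z gives the same grasp; the last joint's range is limited). The gripper opens to 88 mm and grips with 3 to 60 N. Pads are 18 mm wide; open, the fingers measure 123 mm over their backs; the gripper's body (75 mm by 187 mm) begins 45 mm behind the grasp point.
Start: joints at [1.104, 0.181, 1.607, -0, 1.354, -0.206], TCP at [148.253, 555.574, 238.714] pointing down, gripper open.
Joint ranges: [-2.99, 2.99], [-0.89, 2.07], [0.3, 2.58], [-1.14, 4.28], [0, 2.63], [-3.12, 3.12]. Speed limits (rad/s): [2.57, 2.57, 3.01, 3.14, 3.14, 3.14].

### API

Orientations are given as a unit quaternion [w, x, y, z].
In Python, from bench import r gives the robot as it stands.
- The arm moves only by the tool jog_arm, never from a script. Its argument "deltas" is a list of rows, each a list of 6 numbers: the shift along the tool's x, y, z in cm, then the turn, a rotation vector about the tool's x, y, z in degrees. In form: [[dx, dy, dz, ax, ay, az], ...]. A call has 1 to 8 rows; each row shifts and turns the commanded pose from where the row before left it, along the tool's axes as they then stand; what a row does not reach is not made up. A row lasts 1/10 s, in which the tool goes at most 50 mm and 8.59 degrees, less where a joint would pass 70% of its speed; a pose out of reach is approached as far as the arm can. A call is refused whole if a number of a shift passes 5 or a number of a turn 8.59, either way. A call with a gripper value outside its range is refused whole. "grip" is the finger opening in cm, from 0 to 8.81, set as the call begins (left out, the last holds). The fingers move at their own pace and stop on an object; the grip force is fixed at half the most. Time passes only in rows, so rows that do not move let the fingers close. It gives the time, the measured TCP pose, the force, the opening and the grip force at its end, in the units of the state.
- r.get_obs(): the state, without advancing time (a new reading comes with each control period).
- r.camera(name): name is "side" or "top"; returns the picture (420x560x3 uint8, red, green, blue); there is no depth.
- r.calibration(name): a dict with "fx", "fy", "cx", "cy" (pixels), "k1" (the pictures are not rectified: a ray, as slopes to the right and down, at radius r is drawn at 1 + k1 r^2 times it, then the intrinsics apply), "origin" and "attitude" of the camera in the world. Camera axes: x right, y down, z forward; pixel columns grow to the right and rows downward; lengths in mm; the calibration is good to about 2 mm. A picture is of the moment at which its call begins. calibration takes no time and is no camera call.
- r.sign_off(): hands the job in; it is judged then, once.
The state is a dict: "time_s": time; "joints": joint angles; "joint_vel": joint speeds; "effort": joint torques, N m; "ee_pos": TCP position; "orientation": TCP orientation; "ft_force": force on the tool from outside, world axes, zero at the start; "wrist_torque": the same for the moment, N m; "opening": finger opening in mm; "grasp_force": force on a finger pad.
Only numpy, scipy, OpenCV 4.12 (cv2) and the standard library are available. Lean on these libraries where they do the work, as an engineer would, in place of code of your own. Each camera call takes 0.05 s, during which the arm holds its last target. There are 200 camera calls.

## Working session

There is one attempt and no reset: what is moved stays moved. The work goes in short steps, Python scripts to look and compute and a tool call to move; the robot and the scene stay as the last step left them, time stands still between calls to the robot, and variables do not carry over. Pictures are saved under pics/ and viewed, at most 10 in all, crops included, and the job is handed in when it is done.

Besides the shell and the picture viewer there is one more tool, called as name(argument=value, ...) on one line, values as JSON. jog_arm: Moves the arm, as the interface text tells. Its arguments: {"type":"object","properties":{"deltas":{"type":"array","items":{"type":"array","items":{"type":"number"}}},"grip":{"type":"number"}},"required":["deltas"]}

```bash
ls; mkdir -p pics
python3 - <<'E'
from bench import r
import cv2
for n in("side","top"):
    cv2.imwrite(f"pics/{n}0.png",cv2.cvtColor(r.camera(n),cv2.COLOR_RGB2BGR)); print(n,r.calibration(n))
print(r.get_obs())
E
```

```text
pics
side {'fx': 426.22881879200725, 'fy': 426.22881879200725, 'cx': 274.25295388151653, 'cy': 210.1846622745003, 'k1': -0.05450667858665263, 'origin': array([ 167.18296258, -649.15280714,  865.5944693 ]), 'attitude': array([-0.38127865,  0.87876551, -0.25915329,  0.12343962])}
top {'fx': 542.4155494387437, 'fy': 542.4155494387437, 'cx': 277.8058370532218, 'cy': 213.67697303354254, 'k1': -0.13061845215114534, 'origin': array([ 563.88076947,   28.34453666, 1689.80855362]), 'attitude': array([-0.01507959,  0.71272016, -0.70064647,  0.02995155])}
{'time_s': 0.1, 'joints': array([ 1.10368861e+00,  1.81466198e-01,  1.60790766e+00, -1.23983128e-05,
        1.35381063e+00, -2.06316956e-01]), 'joint_vel': array([ 0.00120429, -0.00231436, -0.00173857,  0.00111404,  0.000753  ,
       -0.00102302]), 'effort': array([ 7.94376319e-04, -4.34826314e+01, -3.42688000e+01,  7.04987906e-02,
        3.41579877e-02, -4.39617895e-05]), 'ee_pos': array([148.03213924, 555.11251016, 237.90071843]), 'orientation': array([-2.57246477e-04,  1.30024806e-01,  9.91510422e-01, -7.53221687e-04]), 'ft_force': array([-0.217471  , -0.49092387, -0.22934342]), 'wrist_torque': array([0.01807045, 0.00688211, 0.0282859 ]), 'grasp_force': 0.0, 'opening': 88.01922563262833}
```

View pics/side0.png

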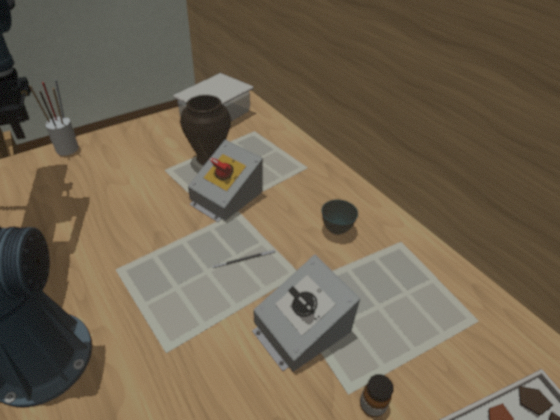

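View pics/top0.png

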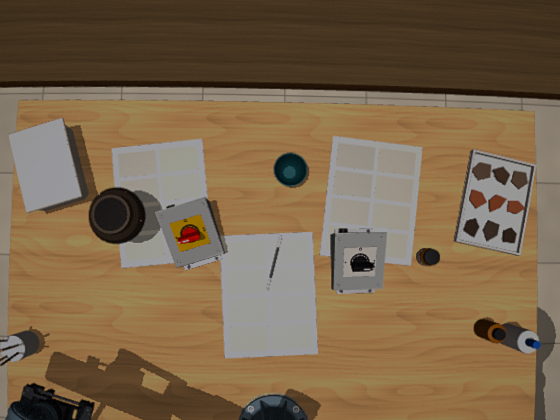

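The top view shows the yellow plate at about (188,232) with the urn close to its left at (117,215). The side view has the plate at (225,173). I'll enlarge both to measure.

Run:
```python
import cv2,numpy as np
a=cv2.imread("pics/top0.png")[190:275,150:235]; b=cv2.imread("pics/side0.png")[135:220,182:267]
f=lambda i:cv2.resize(i,None,fx=4.7,fy=4.7,interpolation=cv2.INTER_CUBIC)
o=np.hstack([f(a),f(b)])
o=np.clip(o*1.4,0,255).astype(np.uint8)
for k in range(0,85,10):
    p=int(k*4.7)
    for off,x0 in((0,150),(400-1,182)):
        cv2.putText(o,str(x0+k),(off+p,8),0,.3,(0,255,0)); cv2.line(o,(off+p,10),(off+p,16),(0,255,0))
    cv2.putText(o,str(190+k),(0,p+4),0,.3,(0,255,0));cv2.putText(o,str(135+k),(400,p+4),0,.3,(0,255,0))
cv2.imwrite("pics/crop.png",o);print(o.shape)
```

```text
(400, 800, 3)
```

View pics/crop.png

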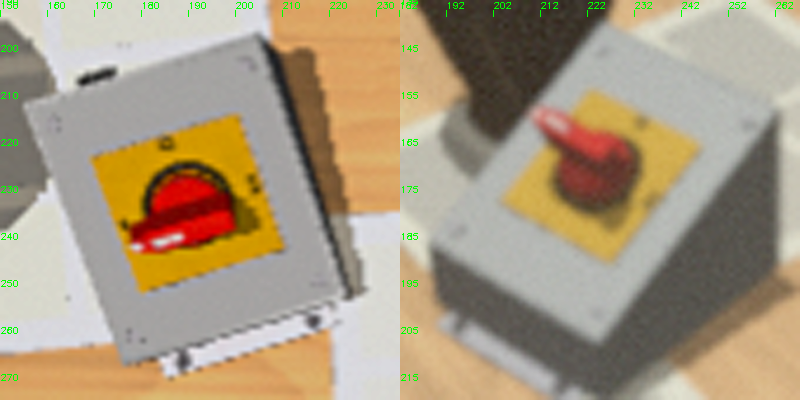

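Enlarged, I can see all four plate corners in both views. The ring mark is on the upslope edge and the nose points to operator's left (I). I'll fit the pose from the corners.

```bash
cat > h.py <<'E'
import numpy as np
from scipy.spatial.transform import Rotation as R
from scipy.optimize import least_squares
from bench import r
q=lambda w:R.from_quat(np.r_[w[1:],w[0]])
def proj(c,P):
    d=q(c["attitude"]).inv().apply(np.asarray(P)-c["origin"]); s=d[:,:2]/d[:,2:]
    s=s*(1+c["k1"]*(s**2).sum(1,keepdims=True))
    return s*[c["fx"],c["fy"]]+[c["cx"],c["cy"]]
def face(yaw,tilt): return R.from_euler("ZY",[yaw,-tilt])
E
python3 - <<'E'
from h import *
ct,cs=r.calibration("top"),r.calibration("side")
k=85/400
T=np.array([(93,157),(240,115),(285,250),(142,292)])*k+[150-.4,190-.4]
S=np.array([(190,90),(300,148),(212,262),(100,203)])*k+[182-.4,135-.4]
C=48*np.array([(1,1,0),(1,-1,0),(-1,-1,0),(-1,1,0)])
def f(p,full=False):
    F=face(p[3],p[4] if len(p)>4 else np.radians(25)); P=F.apply(C)+p[:3]
    return np.r_[(proj(ct,P)-T).ravel(),(proj(cs,P)-S).ravel()]
for p0 in([570,270,100,.2],[570,270,100,.2,.43]):
    s=least_squares(f,p0); print(s.x.round(3),np.degrees(s.x[3:]),s.fun.round(2))
s=least_squares(f,[570,270,100,.2]).x
F=face(s[3],np.radians(25)); print(F.as_matrix().round(3))
N=F.apply([[0,36,33],[0,-29,48],[0,38,48]])+s[:3]
for c,o,k2 in((ct,(150,190),1),(cs,(182,135),1)): print(((proj(c,N)-o+.4)/k).round(0))
E
```

```text
[6.03528e+02 2.53018e+02 9.78590e+01 3.10000e-01] [17.75449515] [-0.5   0.5  -0.13 -0.07  0.2   0.12 -0.34  0.48  0.54 -0.38  0.99 -0.31
 -0.25  0.89  0.01 -0.08]
[6.03533e+02 2.53019e+02 9.78580e+01 3.11000e-01 4.32000e-01] [17.80232054 24.72416634] [-0.51  0.49 -0.14 -0.11  0.21  0.13 -0.33  0.51  0.55 -0.33  1.02 -0.28
 -0.25  0.85 -0.02 -0.11]
[[ 0.863 -0.305 -0.402]
 [ 0.276  0.952 -0.129]
 [ 0.423  0.     0.906]]
[[133. 243.]
 [234. 222.]
 [129. 254.]]
[[141. 124.]
 [209. 152.]
 [129. 109.]]
```

```bash
cat >> h.py <<'E'
O=np.array([603.5,253.0,97.9]); F=face(.3105,np.radians(24.85))
def tool(nose):  # tool rotation gripping the bar when the nose is at angle `nose` deg from face +x
    return F*R.from_euler("z",nose-90,degrees=True)*R.from_matrix(np.array([[0,1,0],[1,0,0],[0,0,-1.]]))
def at(z,dx=0,dy=0): return O+F.apply([dx,dy,z])
def cur():
    o=r.get_obs(); return o["ee_pos"],q(o["orientation"])
def rows(p,Rt,n,start=None):
    p0,R0=start or cur(); w=(R0.inv()*Rt).as_rotvec()/n; Rc=R0; pc=p0
    for i in range(n):
        d=Rc.inv().apply((p-pc)/(n-i))/10; dd=d.round(2); ww=np.degrees(w).round(1)
        print([float(v)+0. for v in np.r_[dd,ww]],end=",\n" if i<n-1 else "\n")
        pc=pc+Rc.apply(dd*10); Rc=Rc*R.from_rotvec(np.radians(ww))
    return pc,Rc
def st():
    o=r.get_obs();p,Rc=cur(); 
    print("t",o["time_s"],"p",o["ee_pos"].round(1),"face",F.inv().apply(p-O).round(2),"force_face",F.inv().apply(o["ft_force"]).round(1),"tq",F.inv().apply(o["wrist_torque"]).round(2),"open",round(o["opening"],1),"q",o["joints"].round(2))
    M=(F.inv()*Rc).as_matrix(); print("tooly az in face",np.degrees(np.arctan2(M[1,1],M[0,1])).round(2),"z",M[:,2].round(3))
E
python3 - <<'E'
from h import *
def ray(c,u):
    d=(np.array(u)-[c["cx"],c["cy"]])/[c["fx"],c["fy"]]; s=d.copy()
    for _ in range(5): s=d/(1+c["k1"]*(s@s))
    return q(c["attitude"]).apply(np.r_[s,1])
for n,u in(("top",(117,215)),("side",(205,103)),("side",(205,125))):
    c=r.calibration(n); d=ray(c,u)
    for z in(214,140): print(n,z,(c["origin"]+d*(z-c["origin"][2])/d[2]).round(0))
s=rows(np.array([380,330,340]),tool(90),8)
print(); s=rows(at(110),tool(90),8,s); print(s[0])
E
```

```text
top 214 [647. 439. 214.]
top 140 [651. 459. 140.]
side 214 [652. 455. 214.]
side 140 [707. 580. 140.]
side 214 [595. 339. 214.]
side 140 [643. 452. 140.]
[-3.53, -1.97, -1.27, -2.9, -1.5, 7.0],
[-3.77, -1.46, -1.27, -2.9, -1.5, 7.0],
[-3.95, -0.93, -1.23, -2.9, -1.5, 7.0],
[-4.06, -0.38, -1.15, -2.9, -1.5, 7.0],
[-4.1, 0.18, -1.05, -2.9, -1.5, 7.0],
[-4.07, 0.73, -0.92, -2.9, -1.5, 7.0],
[-3.97, 1.26, -0.77, -2.9, -1.5, 7.0],
[-3.81, 1.77, -0.58, -2.9, -1.5, 7.0]

[-1.8, 0.86, 2.35, 0.0, -0.1, 0.0],
[-1.79, 0.86, 2.35, 0.0, -0.1, 0.0],
[-1.79, 0.86, 2.36, 0.0, -0.1, 0.0],
[-1.78, 0.86, 2.36, 0.0, -0.1, 0.0],
[-1.78, 0.87, 2.36, 0.0, -0.1, 0.0],
[-1.77, 0.86, 2.37, 0.0, -0.1, 0.0],
[-1.77, 0.87, 2.37, 0.0, -0.1, 0.0],
[-1.77, 0.86, 2.37, 0.0, -0.1, 0.0]
[559.49347755 238.86823207 197.69924158]
```

jog_arm(deltas=[[-3.5, -2.0, -1.3, -2.9, -1.5, 7.0], [-3.8, -1.5, -1.3, -2.9, -1.5, 7.0], [-4.0, -0.9, -1.2, -2.9, -1.5, 7.0], [-4.1, -0.4, -1.2, -2.9, -1.5, 7.0], [-4.1, 0.2, -1.1, -2.9, -1.5, 7.0], [-4.1, 0.7, -0.9, -2.9, -1.5, 7.0], [-4.0, 1.3, -0.8, -2.9, -1.5, 7.0], [-3.8, 1.8, -0.6, -2.9, -1.5, 7.0]], grip=5.0)

```text
time_s: 0.9
ee_pos: [381.9, 327.4, 342.8]
orientation: [0.125, 0.575, 0.789, 0.179]
ft_force: [1.0, 0.0, -0.4]
opening: 50.0
grasp_force: 0.0
```

Run:
```python
from h import *
st(); s=rows(at(90),tool(90),8); print(s[0])
```

```text
t 0.9 p [381.9 327.4 342.8] face [-67.91 138.59 301.31] force_face [ 0.7 -0.3 -0.8] tq [-0.01  0.23 -0.03] open 50.0 q [ 0.52 -0.34  1.94 -0.09  1.11  0.23]
tooly az in face -0.1 z [ 0.006  0.01  -1.   ]
[-1.76, 0.84, 2.63, 0.0, -0.1, 0.0],
[-1.75, 0.84, 2.63, 0.0, -0.1, 0.0],
[-1.75, 0.84, 2.64, 0.0, -0.1, 0.0],
[-1.74, 0.83, 2.64, 0.0, -0.1, 0.0],
[-1.74, 0.84, 2.64, 0.0, -0.1, 0.0],
[-1.73, 0.83, 2.64, 0.0, -0.1, 0.0],
[-1.73, 0.84, 2.65, 0.0, -0.1, 0.0],
[-1.72, 0.83, 2.65, 0.0, -0.1, 0.0]
[567.45115065 241.43210604 179.57166998]
```

jog_arm(deltas=[[-1.76, 0.84, 2.64, 0, -0.1, 0], [-1.75, 0.84, 2.64, 0, -0.1, 0], [-1.75, 0.84, 2.64, 0, -0.1, 0], [-1.74, 0.84, 2.64, 0, -0.1, 0], [-1.74, 0.84, 2.64, 0, -0.1, 0], [-1.73, 0.84, 2.64, 0, -0.1, 0], [-1.73, 0.84, 2.65, 0, 0, 0], [-1.72, 0.83, 2.65, 0, 0, 0]])

```text
time_s: 1.7
ee_pos: [567.7, 243.0, 177.6]
orientation: [0.128, 0.574, 0.79, 0.175]
ft_force: [0.2, -0.1, 0.8]
opening: 50.1
grasp_force: 0.0
```

Run:
```python
from h import *
import cv2
im=[cv2.cvtColor(r.camera(n),cv2.COLOR_RGB2BGR) for n in("top","side")]
f=lambda i:cv2.resize(i,(400,400),interpolation=cv2.INTER_CUBIC)
cv2.imwrite("pics/pre.png",np.hstack([f(im[0][170:290,120:240]),f(im[1][100:220,160:280])]))
st(); s=rows(at(21),tool(90),6); print(s[0])
```

```text
t 1.8 p [567.2 241.7 175. ] face [-2.14  0.33 85.95] force_face [0.4 0.5 0.3] tq [-0.01  0.2   0.03] open 50.0 q [ 0.18  0.09  1.91  0.08  0.71 -0.18]
tooly az in face 0.04 z [-0.002 -0.    -1.   ]
[0.0, 0.04, 1.08, 0.0, 0.0, 0.0],
[-0.01, 0.04, 1.08, 0.0, 0.0, 0.0],
[0.0, 0.04, 1.08, 0.0, 0.0, 0.0],
[-0.01, 0.04, 1.08, 0.0, 0.0, 0.0],
[0.0, 0.03, 1.09, 0.0, 0.0, 0.0],
[-0.01, 0.04, 1.08, 0.0, 0.0, 0.0]
[595.10115876 250.30206151 117.00824443]
```

View pics/pre.png

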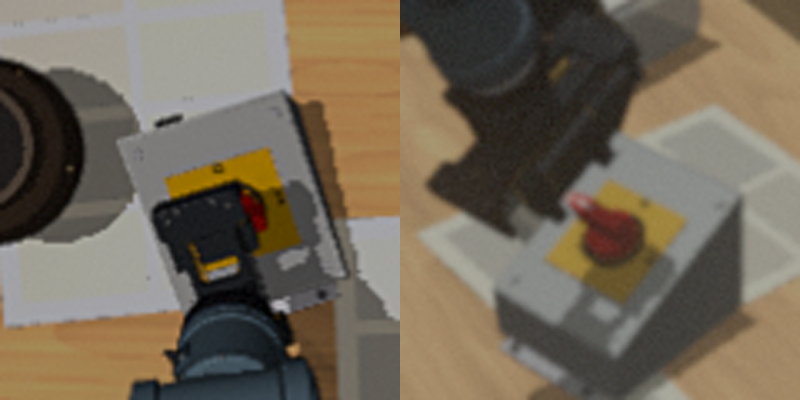

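The fingers are above the handle in both views. I'll project the TCP and axis to confirm they line up before descending.

Run:
```python
from h import *
p,Rc=cur()
P=np.array([p,p+Rc.apply([0,25,0]),p-Rc.apply([0,25,0]),O])
for n,o in(("top",(120,170)),("side",(160,100))): print(n,((proj(r.calibration(n),P)-o)*400/120).round())
```

```text
top [[232. 252.]
 [223. 226.]
 [242. 278.]
 [233. 211.]]
side [[177. 187.]
 [195. 164.]
 [158. 209.]
 [215. 239.]]
```

jog_arm(deltas=[[0, 0.05, 1.2, 0, 0, 0], [0, 0.05, 1.2, 0, 0, 0], [0, 0.05, 1.2, 0, 0, 0], [0, 0.05, 1.2, 0, 0, 0], [0, 0, 0.8, 0, 0, 0], [0, 0, 0.4, 0, 0, 0], [0, 0, 0, 0, 0, 0]], grip=4.0)

```text
time_s: 2.5
ee_pos: [592.9, 252.1, 124.7]
orientation: [0.128, 0.574, 0.79, 0.175]
ft_force: [0.2, 0.1, -0.6]
opening: 40.0
grasp_force: 0.0
```

```bash
python3 -c "
from h import *
st()"
```

```text
t 2.5 p [592.9 252.1 124.7] face [ 1.86  2.43 28.68] force_face [-0.1  0.1 -0.6] tq [-0.06  0.31  0.02] open 40.0 q [ 0.19  0.23  1.87  0.09  0.61 -0.18]
tooly az in face 0.19 z [ 0.003  0.    -1.   ]
```

jog_arm(deltas=[[-0.1, -0.1, 0.3, 0, 0, 0], [0, 0, 0.3, 0, 0, 0], [0, 0, 0.2, 0, 0, 0], [0, 0, 0.1, 0, 0, 0], [0, 0, 0, 0, 0, 0]])

```text
time_s: 3.0
ee_pos: [596.2, 252.0, 116.9]
orientation: [0.128, 0.574, 0.79, 0.175]
ft_force: [0.1, -0.5, -0.1]
opening: 40.0
grasp_force: 0.0
```

```bash
python3 -c "
from h import *
st()"
```

```text
t 3.0 p [596.2 252.  116.9] face [ 1.4   1.24 20.24] force_face [-0.1 -0.5 -0.1] tq [-0.02  0.25  0.04] open 40.0 q [ 0.19  0.25  1.87  0.09  0.59 -0.19]
tooly az in face 0.19 z [ 0.004  0.    -1.   ]
```

jog_arm(deltas=[[0, -0.1, 0.1, 0, 0, 0], [0, 0, 0.1, 0, 0, 0], [0, 0, 0.1, 0, 0, 0], [0, 0, 0, 0, 0, 0]], grip=2.6)

```text
time_s: 3.4
ee_pos: [596.5, 252.1, 113.6]
orientation: [0.128, 0.574, 0.79, 0.175]
ft_force: [0.1, 0.7, 0.1]
opening: 25.9
grasp_force: 0.0
```

jog_arm(deltas=[[0, 0, 0.1, 0, 0, 0], [0, 0, 0, 0, 0, 0]])

```text
time_s: 3.6
ee_pos: [596.9, 252.3, 112.7]
orientation: [0.128, 0.574, 0.79, 0.175]
ft_force: [-0.2, -0.3, 0.1]
opening: 25.8
grasp_force: 0.0
```

```bash
python3 -c "
from h import *
st()"
```

```text
t 3.6 p [596.9 252.3 112.7] face [ 0.35  1.29 16.17] force_face [-0.2 -0.3  0.2] tq [-0.07  0.25 -0.04] open 25.8 q [ 0.19  0.25  1.87  0.09  0.59 -0.19]
tooly az in face 0.19 z [ 0.004  0.    -1.   ]
```

jog_arm(deltas=[[0, 0, 0.1, 0, 0, 0], [0, 0, 0, 0, 0, 0]])

```text
time_s: 3.8
ee_pos: [597.4, 252.3, 111.8]
orientation: [0.128, 0.574, 0.79, 0.175]
ft_force: [0.2, 0.8, 0.2]
opening: 26.2
grasp_force: 0.0
```

jog_arm(deltas=[[0, 0, 0.1, 0, 0, 0], [0, 0, 0, 0, 0, 0]])

```text
time_s: 4.0
ee_pos: [597.7, 252.5, 111.3]
orientation: [0.128, 0.574, 0.79, 0.175]
ft_force: [-3.9, -1.4, 5.4]
opening: 25.8
grasp_force: 3.6
```

jog_arm(deltas=[[0, 0, 0, 0, 0, 0], [0, 0, 0, 0, 0, 0], [0, 0, 0, 0, 0, 0], [0, 0, 0, 0, 0, 0]], grip=1.0)

```text
time_s: 4.4
ee_pos: [597.6, 252.5, 111.4]
orientation: [0.128, 0.574, 0.79, 0.175]
ft_force: [-4.5, -0.8, 4.8]
opening: 16.0
grasp_force: 32.8
```

```bash
python3 -c "
from h import *
st()"
```

```text
t 4.4 p [597.6 252.5 111.4] face [ 0.39  1.36 14.66] force_face [-2.1  0.6  6.2] tq [-0.02  0.61  0.03] open 16.0 q [ 0.19  0.26  1.87  0.09  0.58 -0.19]
tooly az in face 0.21 z [ 0.004  0.    -1.   ]
```

jog_arm(deltas=[[0, 0, 0.1, 0, 0, 0], [0, 0, 0.1, 0, 0, 0], [0, 0, 0.1, 0, 0, 0], [0, 0, 0.1, 0, 0, 0], [0, 0, 0.1, 0, 0, 0], [0, 0, 0, 0, 0, 0]])

```text
time_s: 5.0
ee_pos: [599.6, 253.2, 106.9]
orientation: [0.128, 0.574, 0.79, 0.175]
ft_force: [-6.2, -2.0, 7.0]
opening: 15.7
grasp_force: 33.2
```

jog_arm(deltas=[[0, 0, 0.1, 0, 0, 0], [0, 0, 0, 0, 0, 0]])

```text
time_s: 5.2
ee_pos: [600.0, 253.3, 106.0]
orientation: [0.128, 0.574, 0.79, 0.175]
ft_force: [-5.9, -1.8, 8.1]
opening: 16.0
grasp_force: 33.3
```

```bash
python3 -c "
from h import *
st()"
```

```text
t 5.2 p [600.  253.3 106. ] face [0.43 1.36 8.73] force_face [-2.2  0.1 10. ] tq [-0.02  0.7  -0.02] open 16.0 q [ 0.19  0.27  1.86  0.09  0.57 -0.19]
tooly az in face 0.21 z [ 0.003  0.    -1.   ]
```

jog_arm(deltas=[[0, 0, 0.1, 0, 0, 0], [0, 0, 0, 0, 0, 0]])

```text
time_s: 5.4
ee_pos: [600.3, 253.4, 105.1]
orientation: [0.128, 0.574, 0.79, 0.175]
ft_force: [-6.2, -2.9, 6.8]
opening: 15.8
grasp_force: 33.4
```

```bash
python3 -c "
from h import *
st()"
```

```text
t 5.4 p [600.3 253.4 105.1] face [0.44 1.37 7.77] force_face [-3.3 -0.8  9. ] tq [-0.04  0.73  0.07] open 15.8 q [ 0.19  0.27  1.86  0.09  0.57 -0.19]
tooly az in face 0.21 z [ 0.003  0.    -1.   ]
```

jog_arm(deltas=[[0, 0, 0.1, 0, 0, 0], [0, 0, 0, 0, 0, 0]])

```text
time_s: 5.6
ee_pos: [600.7, 253.6, 104.2]
orientation: [0.128, 0.574, 0.79, 0.175]
ft_force: [-6.2, -1.8, 7.8]
opening: 15.6
grasp_force: 33.4
```

jog_arm(deltas=[[0, 0, 0.08, 0, 0, 0], [0, 0, 0, 0, 0, 0]])

```text
time_s: 5.8
ee_pos: [601.1, 253.7, 103.6]
orientation: [0.128, 0.574, 0.79, 0.175]
ft_force: [-6.0, -1.6, 8.2]
opening: 15.7
grasp_force: 33.5
```

jog_arm(deltas=[[0, 0, 0.08, 0, 0, 0], [0, 0, 0, 0, 0, 0]])

```text
time_s: 6.0
ee_pos: [601.4, 253.8, 102.8]
orientation: [0.128, 0.574, 0.79, 0.175]
ft_force: [-6.9, -2.7, 8.3]
opening: 15.7
grasp_force: 33.5
```

jog_arm(deltas=[[0, 0, 0.08, 0, 0, 0], [0, 0, 0, 0, 0, 0]])

```text
time_s: 6.2
ee_pos: [601.6, 253.9, 102.2]
orientation: [0.128, 0.574, 0.79, 0.175]
ft_force: [-8.1, -3.1, 9.2]
opening: 15.5
grasp_force: 33.7
```

jog_arm(deltas=[[0, 0, 0.08, 0, 0, 0], [0, 0, 0, 0, 0, 0]])

```text
time_s: 6.4
ee_pos: [601.9, 254.0, 101.7]
orientation: [0.128, 0.574, 0.79, 0.175]
ft_force: [-10.0, -5.0, 12.0]
opening: 16.0
grasp_force: 34.6
```

```bash
python3 -c "
from h import *
st()"
```

```text
t 6.4 p [601.9 254.  101.7] face [0.48 1.4  4.01] force_face [-5.  -1.8 15.6] tq [-0.15  1.09  0.04] open 16.0 q [ 0.19  0.28  1.86  0.09  0.57 -0.19]
tooly az in face 0.23 z [ 0.003  0.    -1.   ]
```

jog_arm(deltas=[[0, -0.03, 0.05, 0, 0, 0], [0, 0, 0, 0, 0, 3], [0, 0, 0, 0, 0, 5], [0, 0, 0, 0, 0, 6], [0, 0, 0, 0, 0, 6], [0, 0, 0, 0, 0, 5], [0, 0, 0, 0, 0, 0]])

```text
time_s: 7.1
ee_pos: [602.0, 254.0, 101.6]
orientation: [0.087, 0.732, 0.646, 0.199]
ft_force: [-10.5, -5.2, 14.5]
opening: 15.8
grasp_force: 35.1
```

```bash
python3 -c "
from h import *
st()"
```

```text
t 7.1 p [602.  254.  101.6] face [0.49 1.41 3.83] force_face [-4.4 -1.8 18. ] tq [-0.13  1.24 -0.05] open 15.8 q [0.19 0.28 1.86 0.09 0.57 0.25]
tooly az in face -24.93 z [ 0.004  0.    -1.   ]
```

jog_arm(deltas=[[0, 0, 0, 0, 0, 6], [0, 0, 0, 0, 0, 8], [0, 0, 0, 0, 0, 8], [0, 0, 0, 0, 0, 8], [0, 0, 0, 0, 0, 8], [0, 0, 0, 0, 0, 8], [0, 0, 0, 0, 0, 4], [0, 0, 0, 0, 0, 0]])

```text
time_s: 7.9
ee_pos: [602.0, 253.9, 101.6]
orientation: [-0.005, 0.936, 0.276, 0.217]
ft_force: [-11.6, -3.9, 14.8]
opening: 15.8
grasp_force: 35.1
```

```bash
python3 -c "
from h import *
st()"
```

```text
t 7.9 p [602.  253.9 101.6] face [0.55 1.32 3.85] force_face [-4.9 -0.2 18.5] tq [-0.11  1.23  0.  ] open 15.8 q [0.19 0.28 1.86 0.09 0.57 1.12]
tooly az in face -74.9 z [ 0.004  0.    -1.   ]
```

jog_arm(deltas=[[0, 0, 0, 0, 0, 7], [0, 0, 0, 0, 0, 6], [0, 0, 0, 0, 0, 2], [0, 0, 0, 0, 0, 0]])

```text
time_s: 8.3
ee_pos: [602.0, 253.9, 101.6]
orientation: [-0.033, 0.964, 0.152, 0.214]
ft_force: [-12.7, -4.3, 14.9]
opening: 15.6
grasp_force: 35.2
```

```bash
python3 -c "
from h import *
st()"
```

```text
t 8.3 p [602.  253.9 101.6] face [0.56 1.29 3.85] force_face [-5.9 -0.2 19.1] tq [-0.12  1.23 -0.02] open 15.6 q [0.19 0.28 1.86 0.09 0.57 1.38]
tooly az in face -89.85 z [ 0.004  0.    -1.   ]
```

jog_arm(deltas=[[0, 0, -0.2, 0, 0, 0], [0, 0, -0.3, 0, 0, 0], [0, 0, -0.3, 0, 0, 0], [0, 0, -0.3, 0, 0, 0], [0, 0, 0, 0, 0, 0], [0, 0, 0, 0, 0, 0]])

```text
time_s: 8.9
ee_pos: [597.9, 252.5, 111.0]
orientation: [-0.033, 0.964, 0.153, 0.215]
ft_force: [-4.4, -2.8, 4.8]
opening: 15.9
grasp_force: 33.1
```

jog_arm(deltas=[[0, 0, 0, 0, 0, 0], [0, 0, 0, 0, 0, 0], [0, 0, 0, 0, 0, 0], [0, 0, -0.2, 0, 0, 0], [0, 0, -0.2, 0, 0, 0], [0, 0, 0, 0, 0, 0]], grip=3.5)

```text
time_s: 9.5
ee_pos: [596.0, 252.0, 114.0]
orientation: [-0.033, 0.964, 0.153, 0.214]
ft_force: [0.1, -0.6, -0.6]
opening: 35.3
grasp_force: 0.0
```

```bash
python3 -c "
from h import *
st()"
```

```text
t 9.5 p [596. 252. 114.] face [ 0.04  1.36 17.68] force_face [-0.3 -0.6 -0.5] tq [ 0.01  0.29 -0.01] open 35.3 q [0.19 0.25 1.87 0.09 0.59 1.38]
tooly az in face -89.81 z [ 0.004  0.    -1.   ]
```

jog_arm(deltas=[[0, 0, -1.0, 0, 0, 0], [0, 0, -2.0, 0, 0, 0], [0, 0, -2.0, 0, 0, 0], [0, 0, -1.0, 0, 0, 0], [0, 0, 0, 0, 0, 0], [0, 0, 0, 0, 0, 0]])

```text
time_s: 10.1
ee_pos: [571.9, 244.2, 168.2]
orientation: [-0.033, 0.964, 0.153, 0.215]
ft_force: [0.5, -0.8, 0.1]
opening: 35.1
grasp_force: 0.0
```

Run:
```python
from h import *
import cv2
im=[cv2.cvtColor(r.camera(n),cv2.COLOR_RGB2BGR) for n in("top","side")]
f=lambda i:cv2.resize(i,(400,400),interpolation=cv2.INTER_CUBIC)
cv2.imwrite("pics/off.png",np.hstack([f(im[0][190:275,150:235]),f(im[1][135:220,182:267])]))
st()
N=F.apply([[36,0,33],[38,0,48],[-29,0,48],[38,0,36]])+O
for n,o in(("top",(150,190)),("side",(182,135))): print(n,((proj(r.calibration(n),N)-o)*400/85).round())
```

```text
t 10.2 p [571.6 244.1 167.3] face [-0.86  1.29 76.84] force_face [ 1.3 -0.6  0.1] tq [ 0.06  0.29 -0.02] open 35.2 q [0.19 0.11 1.9  0.08 0.69 1.39]
tooly az in face -89.81 z [ 0.002  0.    -1.   ]
top [[168. 172.]
 [167. 178.]
 [202. 275.]
 [167. 171.]]
side [[216. 100.]
 [210.  84.]
 [143. 168.]
 [217.  95.]]
```

View pics/off.png

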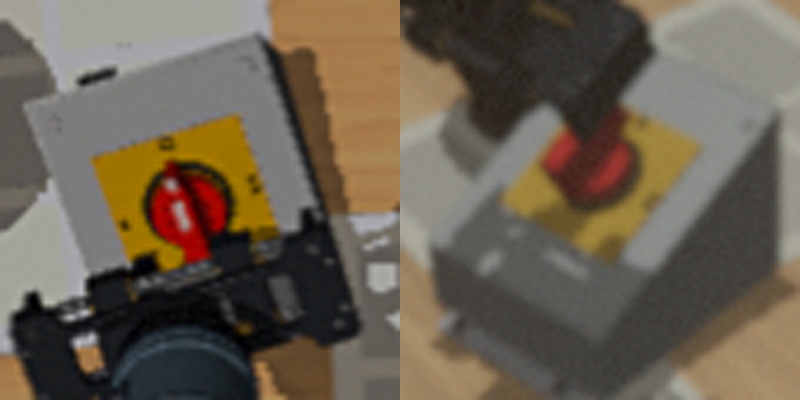

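The nose is at top-crop (172,165), next to the ring, and matches the predicted sprung-out position. I'll wait out the two seconds, then go back down.

jog_arm(deltas=[[0, 0, 0, 0, 0, 0], [0, 0, 0, 0, 0, 0], [0, 0, 0, 0, 0, 0], [0, 0, 0, 0, 0, 0], [0, 0, 0, 0, 0, 0], [0, 0, 0, 0, 0, 0], [0, 0, 0, 0, 0, 0], [0, 0, 0, 0, 0, 0]], grip=3.5)

```text
time_s: 11.0
ee_pos: [572.0, 244.2, 168.3]
orientation: [-0.033, 0.964, 0.153, 0.214]
ft_force: [0.5, -0.3, 0.6]
opening: 34.9
grasp_force: 0.0
```

jog_arm(deltas=[[0, 0, 1, 0, 0, 0], [0, 0, 1.4, 0, 0, 0], [0, 0, 1.4, 0, 0, 0], [0, 0, 0.8, 0, 0, 0], [0, 0, 0.5, 0, 0, 0], [0, 0, 0.3, 0, 0, 0], [0, 0, 0, 0, 0, 0], [0, 0, 0, 0, 0, 0]])

```text
time_s: 11.8
ee_pos: [593.9, 251.3, 119.7]
orientation: [-0.033, 0.964, 0.153, 0.215]
ft_force: [0.5, 0.6, -0.1]
opening: 34.6
grasp_force: 0.0
```

```bash
python3 -c "
from h import *
st()"
```

```text
t 11.8 p [593.9 251.3 119.7] face [ 0.44  1.27 23.87] force_face [ 0.6  0.5 -0.4] tq [-0.01  0.3   0.  ] open 34.6 q [0.19 0.24 1.87 0.09 0.6  1.39]
tooly az in face -89.81 z [ 0.004  0.    -1.   ]
```

jog_arm(deltas=[[0, 0, 0.3, 0, 0, 0], [0, 0, 0.2, 0, 0, 0], [0, 0, 0.2, 0, 0, 0], [0, 0, 0.1, 0, 0, 0], [0, 0, 0, 0, 0, 0]], grip=2.6)

```text
time_s: 12.3
ee_pos: [596.9, 252.2, 111.9]
orientation: [-0.033, 0.964, 0.153, 0.214]
ft_force: [-0.5, 0.5, -0.7]
opening: 25.7
grasp_force: 0.0
```

jog_arm(deltas=[[0, 0, 0.1, 0, 0, 0], [0, 0, 0, 0, 0, 0]])

```text
time_s: 12.5
ee_pos: [597.4, 252.4, 111.3]
orientation: [-0.033, 0.964, 0.153, 0.214]
ft_force: [-1.3, -0.2, 0.5]
opening: 26.2
grasp_force: 0.8
```

```bash
python3 -c "
from h import *
st()"
```

```text
t 12.5 p [597.4 252.4 111.3] face [ 0.18  1.28 14.68] force_face [-0.9  0.2  1. ] tq [ 0.02  0.41 -0.01] open 26.2 q [0.19 0.26 1.87 0.09 0.58 1.38]
tooly az in face -89.81 z [ 0.004  0.    -1.   ]
```

Contact with the collar is where it should be for a sprung-out handle. I'll grip and push in.

jog_arm(deltas=[[0, 0, 0, 0, 0, 0], [0, 0, 0, 0, 0, 0], [0, 0, 0, 0, 0, 0], [0, 0, 0, 0, 0, 0]], grip=1.0)

```text
time_s: 12.9
ee_pos: [597.5, 252.4, 111.3]
orientation: [-0.033, 0.964, 0.153, 0.215]
ft_force: [-1.9, -0.2, 3.0]
opening: 16.0
grasp_force: 30.1
```

jog_arm(deltas=[[0, 0, 0.1, 0, 0, 0], [0, 0, 0.1, 0, 0, 0], [0, 0, 0.1, 0, 0, 0], [0, 0, 0.1, 0, 0, 0], [0, 0, 0.1, 0, 0, 0], [0, 0, 0.1, 0, 0, 0], [0, 0, 0, 0, 0, 0]])

```text
time_s: 13.6
ee_pos: [599.8, 253.1, 106.1]
orientation: [-0.033, 0.964, 0.153, 0.215]
ft_force: [-5.5, -2.1, 7.5]
opening: 16.0
grasp_force: 30.6
```

```bash
python3 -c "
from h import *
st()"
```

```text
t 13.6 p [599.8 253.1 106.1] face [0.33 1.26 8.92] force_face [-2.2 -0.3  9.3] tq [ 0.07  0.65 -0.02] open 16.0 q [0.19 0.27 1.86 0.09 0.57 1.38]
tooly az in face -89.8 z [ 0.004  0.    -1.   ]
```

jog_arm(deltas=[[0, 0, 0.08, 0, 0, 0], [0, 0, 0, 0, 0, 0]])

```text
time_s: 13.8
ee_pos: [600.1, 253.3, 105.5]
orientation: [-0.033, 0.964, 0.153, 0.215]
ft_force: [-4.9, -2.5, 7.0]
opening: 16.0
grasp_force: 30.7
```

jog_arm(deltas=[[0, 0, 0.08, 0, 0, 0], [0, 0, 0, 0, 0, 0]])

```text
time_s: 14.0
ee_pos: [600.5, 253.4, 104.8]
orientation: [-0.033, 0.964, 0.153, 0.215]
ft_force: [-5.7, -2.4, 7.4]
opening: 15.9
grasp_force: 30.7
```

jog_arm(deltas=[[0, 0, 0.08, 0, 0, 0], [0, 0, 0, 0, 0, 0]])

```text
time_s: 14.2
ee_pos: [600.7, 253.5, 104.0]
orientation: [-0.033, 0.964, 0.153, 0.214]
ft_force: [-5.9, -2.4, 7.6]
opening: 15.9
grasp_force: 30.7
```

jog_arm(deltas=[[0, 0, 0.08, 0, 0, 0], [0, 0, 0, 0, 0, 0]])

```text
time_s: 14.4
ee_pos: [601.1, 253.6, 103.3]
orientation: [-0.033, 0.964, 0.153, 0.214]
ft_force: [-6.1, -2.4, 8.7]
opening: 16.0
grasp_force: 30.8
```

jog_arm(deltas=[[0, 0, 0.08, 0, 0, 0], [0, 0, 0, 0, 0, 0]])

```text
time_s: 14.6
ee_pos: [601.4, 253.7, 102.6]
orientation: [-0.033, 0.964, 0.153, 0.215]
ft_force: [-6.3, -2.1, 7.8]
opening: 15.9
grasp_force: 30.8
```

jog_arm(deltas=[[0, 0, 0.08, 0, 0, 0], [0, 0, 0, 0, 0, 0]])

```text
time_s: 14.8
ee_pos: [601.7, 253.8, 102.0]
orientation: [-0.033, 0.964, 0.153, 0.214]
ft_force: [-7.9, -2.8, 10.5]
opening: 15.9
grasp_force: 31.1
```

jog_arm(deltas=[[0, 0, 0.08, 0, 0, 0], [0, 0, 0, 0, 0, 0]])

```text
time_s: 15.0
ee_pos: [601.9, 253.8, 101.6]
orientation: [-0.033, 0.964, 0.153, 0.214]
ft_force: [-10.6, -3.7, 14.2]
opening: 15.9
grasp_force: 31.9
```

```bash
python3 -c "
from h import *
st()"
```

```text
t 15.0 p [601.9 253.8 101.6] face [0.38 1.29 3.91] force_face [-4.2 -0.3 17.6] tq [-0.04  1.05 -0.03] open 15.9 q [0.19 0.28 1.86 0.09 0.57 1.38]
tooly az in face -89.79 z [ 0.004  0.    -1.   ]
```

At the stop, about 7 N over the spring. Now I'll turn to II.

jog_arm(deltas=[[0, 0, 0, 0, 0, 3], [0, 0, 0, 0, 0, 5], [0, 0, 0, 0, 0, 6], [0, 0, 0, 0, 0, 6], [0, 0, 0, 0, 0, 5], [0, 0, 0, 0, 0, 0]])

```text
time_s: 15.6
ee_pos: [601.8, 253.9, 101.7]
orientation: [-0.079, 0.974, -0.061, 0.202]
ft_force: [-10.4, -4.8, 13.7]
opening: 15.7
grasp_force: 31.8
```

```bash
python3 -c "
from h import *
st()"
```

```text
t 15.6 p [601.8 253.9 101.7] face [0.38 1.32 3.96] force_face [-4.6 -1.4 17.2] tq [-0.01  1.08 -0.07] open 15.7 q [0.19 0.28 1.86 0.09 0.57 1.82]
tooly az in face -114.93 z [ 0.004  0.    -1.   ]
```

jog_arm(deltas=[[0, 0, 0, 0, 0, 6], [0, 0, 0, 0, 0, 8], [0, 0, 0, 0, 0, 8], [0, 0, 0, 0, 0, 8], [0, 0, 0, 0, 0, 8], [0, 0, 0, 0, 0, 8], [0, 0, 0, 0, 0, 8], [0, 0, 0, 0, 0, 6]])

```text
time_s: 16.4
ee_pos: [601.8, 253.9, 101.7]
orientation: [-0.17, 0.813, -0.541, 0.135]
ft_force: [-10.7, -3.2, 13.7]
opening: 15.6
grasp_force: 30.9
```

jog_arm(deltas=[[0, 0, 0, 0, 0, 5], [0, 0, 0, 0, 0, 0], [0, 0, 0, 0, 0, 0]])

```text
time_s: 16.7
ee_pos: [601.9, 253.9, 101.7]
orientation: [-0.175, 0.79, -0.574, 0.128]
ft_force: [-10.7, -3.8, 14.0]
opening: 15.8
grasp_force: 30.8
```

```bash
python3 -c "
from h import *
st()"
```

```text
t 16.7 p [601.9 253.9 101.7] face [0.45 1.34 3.98] force_face [-4.4 -0.3 17.5] tq [ 0.02  1.02 -0.14] open 15.8 q [0.19 0.28 1.86 0.09 0.57 2.95]
tooly az in face -179.8 z [ 0.004  0.    -1.   ]
```

Now at II. I'll guide it out, release and retreat.

jog_arm(deltas=[[0, 0, -0.2, 0, 0, 0], [0, 0, -0.3, 0, 0, 0], [0, 0, -0.3, 0, 0, 0], [0, 0, -0.3, 0, 0, 0], [0, 0, 0, 0, 0, 0], [0, 0, 0, 0, 0, 0]])

```text
time_s: 17.3
ee_pos: [597.7, 252.5, 111.0]
orientation: [-0.175, 0.79, -0.574, 0.128]
ft_force: [-4.4, -0.8, 6.7]
opening: 15.9
grasp_force: 30.3
```

jog_arm(deltas=[[0, 0, 0, 0, 0, 0], [0, 0, 0, 0, 0, 0], [0, 0, 0, 0, 0, 0], [0, 0, -0.2, 0, 0, 0], [0, 0, -0.3, 0, 0, 0], [0, 0, 0, 0, 0, 0]], grip=3.5)

```text
time_s: 17.9
ee_pos: [595.2, 251.7, 115.0]
orientation: [-0.175, 0.79, -0.574, 0.128]
ft_force: [-0.2, -0.8, -0.6]
opening: 35.1
grasp_force: 0.0
```

jog_arm(deltas=[[0, 0, -1, 0, 0, 0], [0, 0, -2, 0, 0, 0], [0, 0, -3, 0, 0, 0], [0, 0, -3, 0, 0, 0], [0, 0, -3, 0, 0, 0], [0, 0, -2, 0, 0, 0], [0, 0, -1, 0, 0, 0], [0, 0, 0, 0, 0, 0]])

```text
time_s: 18.7
ee_pos: [535.4, 232.4, 252.8]
orientation: [-0.176, 0.789, -0.574, 0.129]
ft_force: [0.8, 0.1, -0.0]
opening: 35.2
grasp_force: 0.0
```

Run:
```python
from h import *
import cv2
im=[cv2.cvtColor(r.camera(n),cv2.COLOR_RGB2BGR) for n in("top","side")]
f=lambda i:cv2.resize(i,(400,400),interpolation=cv2.INTER_CUBIC)
cv2.imwrite("pics/ii.png",np.hstack([f(im[0][190:275,150:235]),f(im[1][135:220,182:267])]))
st()
N=F.apply([[0,-36,33],[0,-38,48],[0,29,48]])+O
for n,o in(("top",(150,190)),("side",(182,135))): print(n,((proj(r.calibration(n),N)-o)*400/85).round())
```

```text
t 18.8 p [534.9 232.2 250.3] face [ -1.01   1.21 168.45] force_face [ 0.2  0.3 -0.7] tq [ 0.09  0.32 -0.03] open 34.8 q [ 0.17 -0.09  1.92  0.08  0.87  2.97]
tooly az in face -179.82 z [ 0.003  0.    -1.   ]
top [[243. 207.]
 [247. 215.]
 [141. 247.]]
side [[224. 168.]
 [218. 156.]
 [138. 113.]]
```

View pics/ii.png

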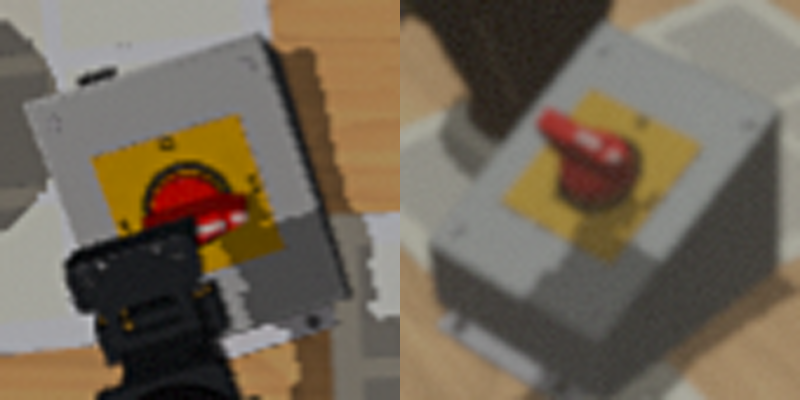

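The nose points at the two dots (top crop (245,205), predicted (243,207)). The handle is sprung out and the arm is clear, so I'll hand in.

```bash
python3 -c "
from bench import r
print(r.sign_off())"
```

```text
the job is handed in; nothing more can be done
None
```

The red handle was turned from I to off, left sprung out there for over 2 s, then turned to II and left sprung out; the arm is clear, nothing else was touched that I could see, and the job was handed in at about 19 s with no verdict returned.

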